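# Switch on the demagnetiser at its guarded switch

## Task

Switch on the bench demagnetiser at the guarded switch box: swing the metal guard right back into its fork-shaped rest and let go of it, flip the toggle beneath it fully over, away from the box's open front, then lower the guard gently until it is fully shut again. Leave the plain, unguarded lamp switch as it is, and do not disturb the other things on the bench.

Things in the scene. Friction and masses are not known exactly. Their poses are not given: they have to be found in the camera images.
- switch_box: grey steel box fixed to the bench, 180 x 130 x 45 mm high, with two 6 mm upright side cheeks (102 mm apart inside, x -62 to +52 mm, tops 105 mm over the bench, open in front) that the guard shuts onto. Origin: centre line of its underside, 80 mm behind its front face; x points from the open front (the robot's side) to the hinge, z up
- guard_rest (a point): middle of the fork-shaped rest behind the hinge, in the box's axes: two 10 mm square posts 43 mm behind the hinge axis (box x 88, y +-41 mm), each with a prong on top, 235 to 255 mm over the bench, reaching forward to box x 45 mm. The 72 mm gap between the prongs takes the open guard's tongue. This point: box x 64 mm, 245 mm up
- guard_hinge (a point): middle of the guard's hinge axis, 45 mm in x and 108 mm up from the box's origin; the axis runs along the box's y. Axes of the box. The guard is a flat 5 mm aluminium flap, 106 mm wide, reaching 115 mm from the axis, with a tongue at its free end (110 to 155 mm from the axis, 50 mm wide, 8 mm thick); both are centred on the plane through the axis
- guard_tongue (a point): grip point in the middle of the guard's tongue, 135 mm from the hinge axis. Shut: level, jutting towards the robot, 108 mm over the bench. Fully open: upright, leaning 10 degrees back, 241 mm over the bench, between the prongs, so that its side edges are not free but its two faces are. Axes turn with the guard: x towards the hinge, z out of its upper (outer) face
- guard (a joint): guard angle in rad: 0 shut, 1.75 fully open against its stop. Stiff friction hinge: stays where it is left; needs about 3 N at the tongue
- toggle_tip (a point): centre of the 18 mm ball on the end of the steel toggle under the guard; 45 mm from the toggle's pivot, which is at x -15 mm, 46 mm up in the box's frame; stem 9 mm thick; the ball is about 85 mm over the bench at both ends of its travel. The box's top is at 45 mm
- toggle (a joint): toggle angle in rad: 0 off (leaning to the box's open front, 0.5 rad from upright), 1.0 on (leaning 0.5 rad towards the hinge). Stays where it is left; about 2 N at the ball moves it
- lamp_box: plain switch box without a guard, 110 x 90 x 50 mm high, fixed to the bench, to be left alone; origin under its centre
- lamp_toggle_tip (a point): centre of the ball on the plain box's toggle, which has the same size and stands free on its top, at any angle; must not be moved
- tape: tape measure 60 x 34 x 50 mm high, bystander beside the guarded box; origin under its centre
- ring_gauge: steel ring 44 mm across, 18 mm high, bystander beside the guarded box; origin under its centre
- gauge_case: open instrument case 100 x 220 x 28 mm, bystander; origin under its centre
- paint_tin: tin 90 mm across, 100 mm high, with a brush standing in it to 215 mm, bystander; origin under its centre
- caliper: steel vernier caliper 240 mm long, lying flat, bystander; origin on its beam
- vblock: steel V-block 70 x 50 x 45 mm high, bystander; origin under its centre

How it is judged (in metres and radians):
On the way, in this order (a step that is already met when the one before it is completed fails the run):
1. the guard stands back in its rest (over 1.6 rad) with the toggle still off and nothing of the robot touching the guard (value of joint guard above 1.6 rad and value of joint toggle below 0.3 rad and contact force between guard and the arm below 0.1 N and contact force between guard and the fingers below 0.1 N), for 0.2 s.
2. the toggle is flipped over (over 0.8 rad) with the guard still open (over 1.3 rad) (value of joint toggle above 0.8 rad and value of joint guard above 1.3 rad), for 0.1 s.
At the end, for the whole second after the job is handed in: The guard is shut (within 0.06 rad), the toggle beneath it is on (over 0.8 of 1.0 rad), and both are at rest (value of joint guard below 0.06 rad and value of joint toggle above 0.8 rad and velocity of joint guard between -0.05 and 0.05 rad/s and velocity of joint toggle between -0.05 and 0.05 rad/s); the robot touches nothing.
It fails at once if the guard is slammed: moving shut faster than 2.5 rad/s in the last 0.3 rad (value of joint guard below 0.3 rad and velocity of joint guard below -2.5 rad/s).
It fails at once if the plain lamp switch is moved: its ball by more than 8 mm (distance of lamp_toggle_tip from where it was at the start of the episode above 0.008 m).
It fails at once if a bystander is shifted by more than 30 mm or tipped over (distance of any of tape, ring_gauge, gauge_case, paint_tin, caliper, vblock from where it was at the start of the episode above 0.03 m or angle between any of tape, ring_gauge, gauge_case, paint_tin, caliper, vblock's own z axis and vertical above 0.5 rad).
It also fails if it takes over 56 s, if anything falls off the work surface, if the arm or the gripper's body presses on something with over 40 N, if the wrist force passes 120 N, or if a joint passes its speed limit or range.

## Robot

A 6-joint arm with a two-finger parallel gripper is mounted at the origin on the work surface. World frame = base frame: x ahead of the robot, y to its left, z up, the work surface at z = 0. Lengths are in mm, angles in rad, forces in N, time in s.
With the tool pointing down it reaches from about 300 to 1000 mm from the base axis. Payload 5.1 kg.
Tool frame: the origin (TCP) lies at the very end of the fingers, on their centre line; the grasp point (between the pads) lies 19 mm behind it; z points along the fingers, y is the direction in which the jaws open and shut (so a half turn about z gives the same grasp; the last joint's range is limited). The gripper opens to 95 mm and grips with 3 to 60 N. Pads are 20 mm wide; open, the fingers measure 119 mm over their backs; the gripper's body (75 mm by 180 mm) begins 59 mm behind the grasp point.
Start: joints at [1.079, 0.124, 1.65, -0, 1.367, -0.083], TCP at [258.399, 596.418, 191.756] pointing down, gripper open.
Joint ranges: [-2.61, 2.61], [-1.02, 2.33], [0.03, 2.71], [-1.35, 4.49], [0.32, 2.68], [-2.91, 2.91]. Speed limits (rad/s): [2.57, 2.57, 3.14, 3.14, 3.14, 3.14].

## Interface

Orientations are given as [roll, pitch, yaw] about the fixed x, y, z axes, in that order (R = Rz(yaw) Ry(pitch) Rx(roll)).
In Python, from workcell import bot, jaws, kinematics, viewer, telemetry gives the robot as it stands. The module is installed in compiled form; this text tells all that it offers. Calls block until the motion is done:
- bot.goto(position, orientation): joint-space move of the TCP to a pose.
- bot.movel(position, orientation=None, rate=150, max_force=None): straight line of the TCP; orientation=None keeps the orientation; rate is the mean speed in mm/s. With max_force (N) it stops when the force on the tool has changed by that much, and returns True; else False.
- bot.move_j(angles): joint-space move.
- jaws.ungrasp() and jaws.close(squeeze=None): open the fingers fully, or close them until they stop; squeeze is the grip in N (None keeps the last).
- bot.pause(seconds).
- kinematics.ik(position, orientation): joint angles nearest the present ones, or None.
- viewer.snapshot(name): name is "scene" or "top" or "wrist"; returns a dict with "pixels" (420x560x3 uint8, red, green, blue), "z_map" (420x560 float32, mm along the optical axis (not along the pixel's ray), 0 where there is no reading), "camera_matrix" (3x3 intrinsics, pixels), "rvec" (rotation vector, rad) and "tvec" (3), from world to camera coordinates, as OpenCV has them; the wrist camera has in their place "hand_eye" (4x4, takes a point from camera to tool coordinates, whose origin is the TCP and whose axes are the flange's). Camera axes: x right, y down, z forward; pixel columns grow to the right and rows downward; lengths in mm; the calibration is good to about 2 mm. The wrist camera is an equidistant fisheye: a pixel r from the principal point sees the ray r / f radians off the axis. A picture is of the moment at which its call begins: read the wrist's pose just before it.
A pose or a line that the arm cannot do raises bot.Unreachable and nothing moves.
- bot.finish_job(): hands the job in, once; it reports no verdict.
Readings, each from a call of its own:
- telemetry.current_time_s(): time.
- telemetry.current_q(): joint angles.
- telemetry.current_joint_vel(): joint speeds.
- telemetry.current_effort(): joint torques, N m.
- telemetry.current_tool_pos(): TCP position.
- telemetry.current_eef_rot(): TCP orientation.
- telemetry.current_ft_force(): force on the tool from outside, world axes, zero at the start.
- telemetry.current_torque(): the same for the moment, N m.
- telemetry.current_finger_gap(): finger opening in mm.
Only numpy, scipy, OpenCV 4.12 (cv2) and the standard library are available. Lean on these libraries where they do the work, as an engineer would, in place of code of your own. Each camera call takes 0.05 s, during which the arm holds its last target. There are 200 camera calls.

## Working session

There is one attempt and no reset: what is moved stays moved. The work goes in short steps, each a Python script; the robot and the scene stay as the last script left them, time stands still between calls to the robot, and variables do not carry over. Pictures are saved under pics/ and viewed, about 8 in all and at most 12, crops included, and the job is handed in when it is done.

```bash
mkdir -p pics; cat > h.py <<'E'
import numpy as np, cv2
from workcell import bot, jaws, kinematics, viewer, telemetry
def cloud(s):
    K=np.array(s["camera_matrix"]);R=cv2.Rodrigues(np.array(s["rvec"],float))[0];t=np.array(s["tvec"],float).ravel()
    z=s["z_map"];v,u=np.mgrid[:z.shape[0],:z.shape[1]]
    p=np.stack([(u-K[0,2])/K[0,0]*z,(v-K[1,2])/K[1,1]*z,z],-1)
    w=(p-t)@R; w[z==0]=np.nan
    return w
def save(n,im): cv2.imwrite(f"pics/{n}.png",cv2.cvtColor(im,cv2.COLOR_RGB2BGR))
E
python3 - <<'E'
from h import *
for n in("scene","top"):
    s=viewer.snapshot(n); save(n,s["pixels"]); np.save(n+"_cloud.npy",cloud(s)); np.save(n+"_px.npy",s["pixels"])
    print(n,s["rvec"],s["tvec"],s["camera_matrix"])
print(telemetry.current_time_s(),telemetry.current_eef_rot())
E
```

```text
scene [ 1.33694613  1.97556215 -1.07375766] [ 204.16482511 -143.83293529 1950.25958782] [[515.53066687   0.         284.32657065]
 [  0.         515.53066687 206.63070802]
 [  0.           0.           1.        ]]
top [ 2.12625018 -2.10692952  0.20483946] [   4.51804079  574.6890278  1175.02900715] [[443.95880436   0.         275.44485543]
 [  0.         443.95880436 216.77003294]
 [  0.           0.           1.        ]]
0.1 [-3.13973281e+00 -1.58232962e-04  2.73284148e+00]
```

View pics/top.png

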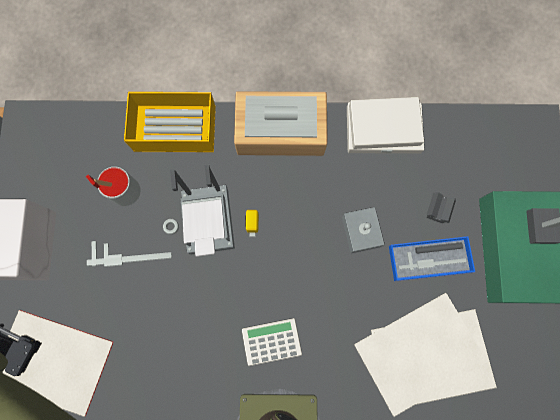

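View pics/scene.png

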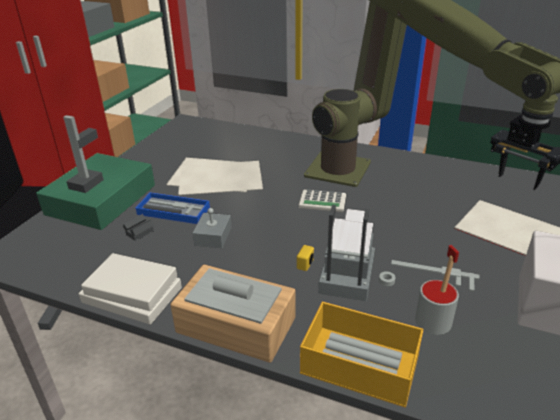

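The top view shows the guarded box at about (206,220). Its white guard is shut, with the tongue at (204,246) pointing to the robot and the fork prongs at (180,180) and (211,178). The ring is at (170,226), the yellow tape at (251,220), and the lamp box at (364,229) is well away.

```bash
python3 - <<'E'
from h import *
w=np.load("top_cloud.npy"); px=np.load("top_px.npy").astype(int)
roi=np.zeros(w.shape[:2],bool); roi[155:265,160:245]=1
z=w[...,2]
def rect(m,name):
    m=cv2.morphologyEx(m.astype(np.uint8),cv2.MORPH_OPEN,np.ones((2,2)))>0
    p=w[m]; r=cv2.minAreaRect(p[:,:2].astype(np.float32)); print(name,m.sum(),np.round(r[0]),np.round(r[1]),round(r[2],2),"z",np.nanmedian(p[:,2]),p.mean(0)); return p
g=roi&(px.min(-1)>190)&(z>95)&(z<125)
n,l,st,c=cv2.connectedComponentsWithStats(g.astype(np.uint8)); k=1+st[1:,4].argmax()
g=l==k
p=rect(g,"guard all")
for d in range(0,8): pass
# flap: opening with large kernel removes tongue
fl=cv2.morphologyEx(g.astype(np.uint8),cv2.MORPH_OPEN,np.ones((25,25)))>0
rect(fl,"flap"); t=g&~cv2.dilate(fl.astype(np.uint8),np.ones((3,3))).astype(bool)
rect(t,"tongue")
pr=roi&(z>225)&(z<265)
n,l,st,c=cv2.connectedComponentsWithStats(pr.astype(np.uint8))
for i in range(1,n):
    if st[i,4]>10: q=w[l==i]; print("prong",st[i],q.mean(0),q.min(0),q.max(0)); rect(l==i,'prong')
rect(roi&(z>35)&(z<52),"box")
yel=(px[...,0]>180)&(px[...,2]<80)&(z<70)&(z>30); yel[:,:235]=0; yel[:200]=0;yel[250:]=0
rect(yel,"tape")
ring=(z>10)&(z<25); ring[:,:160]=0;ring[:,180:]=0;ring[:215]=0;ring[240:]=0
rect(ring,"ring")
E
```

```text
guard all 748 [573. 202.] [ 64. 103.] 7.66 z 117.7654493071671 [nan nan nan]
flap 0 [0. 0.] [0. 0.] 0.0 z nan [nan nan nan]
tongue 748 [573. 202.] [ 64. 103.] 7.66 z 117.7654493071671 [nan nan nan]
prong [205 165   7  22 112] [635.2420734  170.163952   251.24921458] [612.44775344 163.59795955 226.73457133] [660.39043692 177.90266974 259.39000821]
prong 111 [671. 190.] [126.  25.] 24.64 z 252.76176419128942 [nan nan nan]
prong [170 169   8  22 132] [624.2561625  250.92492182 249.92280454] [600.45903712 243.81812509 225.26296918] [650.20222168 260.41383917 257.63002715]
prong 132 [657. 282.] [133.  39.] 37.64 z 250.84503700988736 [629.95053357 255.4760713  219.87133961]
box 712 [567. 204.] [201. 134.] 7.9 z 43.852619409112314 [nan nan nan]
tape 218 [566.  75.] [54. 28.] 0.91 z 48.75596875734972 [565.07195964  75.0680438   48.58300351]
ring 129 [552. 309.] [39. 38.] 85.46 z 15.18516328228364 [nan nan nan]
  return np.nanmean(a, axis, out=out, keepdims=keepdims)
<stdin>:7: RuntimeWarning: Mean of empty slice.
  ret = um.true_divide(
```

```bash
cat >> h.py <<'E'
from scipy.spatial.transform import Rotation as Rot
try: O,YAW=np.load("box.npy")[:2],float(np.load("box.npy")[2])
except Exception: O,YAW=np.array([558.,202.]),np.radians(7.7)
def B(x,y,z):
    c,s=np.cos(YAW),np.sin(YAW); return np.array([O[0]+c*x-s*y,O[1]+s*x+c*y,z])
def pose(q,r,off=0,tilt=0,flip=1,phi=0):
    """TCP pose gripping guard plane at angle q, grasp radius r; off: normal offset; tilt: tool pitch off the guard plane"""
    a=q+tilt; ez=np.array([np.cos(a),0,-np.sin(a)]); n=np.array([np.sin(a),0,np.cos(a)])
    z=np.cos(phi)*ez+np.sin(phi)*np.array([0,1,0]); y=flip*n; x=np.cross(y,z)
    g=np.array([45-r*np.cos(q),0,108+r*np.sin(q)])+off*np.array([np.sin(q),0,np.cos(q)])
    t=g+19*z
    R=Rot.from_euler('z',YAW)*Rot.from_matrix(np.stack([x,y,z],1))
    return B(*t),R.as_euler('xyz')
E
python3 - <<'E'
from h import *
s=viewer.snapshot("top"); px=s["pixels"].astype(int); K=s["camera_matrix"];R=cv2.Rodrigues(np.array(s["rvec"]))[0];t=np.array(s["tvec"])
def cast(uv,z):
    d=np.c_[(uv[:,0]-K[0,2])/K[0,0],(uv[:,1]-K[1,2])/K[1,1],np.ones(len(uv))]@R; c=-R.T@t
    return c+d*((z-c[2])/d[:,2])[:,None]
m=(px.min(-1)>185).astype(np.uint8); m[:,:175]=0;m[:,235:]=0;m[:190]=0;m[262:]=0
n,l,st,c=cv2.connectedComponentsWithStats(m); m=l==1+st[1:,4].argmax()
v,u=np.nonzero(m); p=cast(np.c_[u,v].astype(float),110.5)[:,:2]
for yaw in (6.5,7.7,9):
    a=np.radians(yaw);M=np.array([[np.cos(a),np.sin(a)],[-np.sin(a),np.cos(a)]]); q=p@M.T
    tip=q[:,0].min(); print(yaw,"x range",tip,q[:,0].max(),"tongue mid y",(lambda y:(y.min(),y.max()))(q[q[:,0]<tip+30,1]),"flap y",(lambda y:(np.percentile(y,1),np.percentile(y,99)))(q[q[:,0]>tip+60,1]), "O in rot", M@O)
    # centreline: slope of mid y of rows
    xs=np.arange(tip+2,q[:,0].max()-5,5); mid=[(q[abs(q[:,0]-x)<4,1].min()+q[abs(q[:,0]-x)<4,1].max())/2 for x in xs]; print(np.round(np.polyfit(xs-xs[0],mid,1),3))
print(O)
for phi in (0,.35,.7):
  for flip in(1,-1):
    for tilt in (0,.3):
      print(phi,flip,tilt,[(lambda j:None if j is None else np.round(j,2).tolist())(kinematics.ik(*[x.tolist() for x in pose(q,141,0,tilt,flip,phi)])) for q in (0,.3,.6,.9,1.2,1.5,1.75)])
E
```

```text
6.5 x range 481.36232231772675 628.8504572470719 tongue mid y (np.float64(115.66423876058512), np.float64(164.5883938333512)) flap y (np.float64(87.2732435618798), np.float64(190.8990016010673)) O in rot [577.28014465 137.53412156]
[-1.10000e-02  1.40114e+02]
7.7 x range 484.5444104266998 630.7732452303861 tongue mid y (np.float64(104.72734259242621), np.float64(154.39967391684763)) flap y (np.float64(74.94148803777193), np.float64(178.7218713831677)) O in rot [580.0338349  125.41431488]
[-3.3000e-02  1.2998e+02]
9 x range 487.1789144321632 633.8754328080618 tongue mid y (np.float64(93.04650403931058), np.float64(143.28560926904635)) flap y (np.float64(61.38897588529081), np.float64(165.62157780887173)) O in rot [582.72985599 112.22261331]
[-5.30000e-02  1.18767e+02]
[558. 202.]
0 1 0 [None, None, [0.39, -0.69, 2.55, -0.6, 0.38, 0.71], [0.33, -0.51, 2.29, -0.19, 0.71, 0.3], [0.29, -0.26, 2.0, -0.06, 1.04, 0.17], [0.25, 0.01, 1.71, -0.01, 1.35, 0.12], [0.24, 0.25, 1.46, 0.02, 1.62, 0.1]]
0 1 0.3 [None, [0.41, -0.69, 2.62, -0.73, 0.34, 0.86], [0.35, -0.56, 2.37, -0.21, 0.68, 0.33], [0.
[... 1515 characters left out ...]
0.45, 2.56, 1.34, 1.03, -1.54], [-0.19, -0.41, 2.37, 1.03, 1.09, -1.04], [-0.12, -0.25, 2.14, 0.82, 1.24, -0.67], [-0.08, -0.04, 1.89, 0.7, 1.44, -0.39], [-0.04, 0.19, 1.64, 0.65, 1.66, -0.15], [-0.02, 0.39, 1.43, 0.65, 1.84, 0.03]]
0.7 -1 0 [[-0.32, 0.05, 2.63, 1.95, 1.39, 0.43], [-0.29, -0.37, 2.64, 1.67, 1.1, 1.09], [-0.23, -0.47, 2.51, 1.3, 1.03, 1.7], [-0.16, -0.37, 2.29, 1.01, 1.1, 2.16], [-0.11, -0.18, 2.04, 0.82, 1.25, 2.5], [-0.06, 0.04, 1.79, 0.7, 1.44, 2.77], None]
0.7 -1 0.3 [[-0.3, -0.23, 2.65, 1.73, 1.13, 0.93], [-0.25, -0.45, 2.56, 1.34, 1.03, 1.6], [-0.19, -0.41, 2.37, 1.03, 1.09, 2.1], [-0.12, -0.25, 2.14, 0.82, 1.24, 2.47], [-0.08, -0.04, 1.89, 0.7, 1.44, 2.75], None, None]
```

```bash
cat >> h.py <<'E'
def down(x,y,z,a=np.pi/2,flip=-1):
    """TCP at box point, tool in the box xz plane pitched a below horizontal, jaws along box y"""
    ez=np.array([np.cos(a),0,-np.sin(a)]); ey=np.array([0,flip,0.]); ex=np.cross(ey,ez)
    R=Rot.from_euler('z',YAW)*Rot.from_matrix(np.stack([ex,ey,ez],1))
    return B(x,y,z),R.as_euler('xyz')
def wristpts(s,T,uv,z):
    """cast wrist pixels onto world plane z; T=(pos,rpy)"""
    K=np.array(s["camera_matrix"]);H=np.array(s["hand_eye"]);R=Rot.from_euler('xyz',T[1]).as_matrix()
    d=(np.atleast_2d(uv)-K[:2,2])/[K[0,0],K[1,1]]; th=np.linalg.norm(d,axis=1,keepdims=True)
    r=np.hstack([d/np.maximum(th,1e-9)*np.sin(th),np.cos(th)])@(R@H[:3,:3]).T
    c=R@H[:3,3]+T[0]; return c+r*((z-c[2])/r[:,2])[:,None]
E
python3 - <<'E'
from h import *
for f in (1,-1):
    for a in (1.57,1.2): print(f,a,[np.round(j,2).tolist() if (j:=kinematics.ik(*down(x,0,z,a,f))) is not None else None for x,z in((-95,330),(-95,89),(-6,230),(-65,72),(-12,72))])
p=telemetry.current_tool_pos(); bot.movel([p[0],p[1],330])
f=1 if kinematics.ik(*down(-95,0,330,1.57,1)) is not None and abs(kinematics.ik(*down(-95,0,330,1.57,1))[5])<1.5 else -1
print("flip",f); bot.goto(*down(-150,0,330,1.57,f))
T=(np.array(telemetry.current_tool_pos()),telemetry.current_eef_rot())
s=viewer.snapshot("wrist"); save("w1",s["pixels"]); np.save("w1.npy",dict(s=s,T=T),allow_pickle=True)
print(T,s["camera_matrix"],s["hand_eye"],telemetry.current_time_s())
E
```

```text
1 1.57 [[0.28, -0.26, 1.79, -0.0, 1.61, -1.42], [0.28, -0.12, 2.08, -0.0, 1.19, -1.42], [0.26, -0.03, 1.75, -0.0, 1.43, -1.45], [0.27, -0.03, 2.02, -0.0, 1.15, -1.43], [0.26, 0.08, 1.91, -0.0, 1.15, -1.45]]
1 1.2 [[0.32, -0.52, 2.01, -0.07, 1.29, -1.37], [0.32, -0.38, 2.32, -0.09, 0.84, -1.33], [0.29, -0.28, 2.0, -0.06, 1.05, -1.4], [0.31, -0.28, 2.28, -0.09, 0.78, -1.34], [0.29, -0.15, 2.17, -0.08, 0.76, -1.37]]
-1 1.57 [[0.28, -0.26, 1.79, -0.0, 1.61, 1.72], [0.28, -0.12, 2.08, -0.0, 1.19, 1.72], [0.26, -0.03, 1.75, -0.0, 1.43, 1.69], [0.27, -0.03, 2.02, -0.0, 1.15, 1.71], [0.26, 0.08, 1.91, -0.0, 1.15, 1.7]]
-1 1.2 [[0.32, -0.52, 2.01, -0.07, 1.29, 1.77], [0.32, -0.38, 2.32, -0.09, 0.84, 1.81], [0.29, -0.28, 2.0, -0.06, 1.05, 1.75], [0.31, -0.28, 2.28, -0.09, 0.78, 1.8], [0.29, -0.15, 2.17, -0.08, 0.76, 1.78]]
flip 1
(array([409.34426993, 182.35762944, 329.92964947]), array([ 3.14136785e+00,  6.59500862e-04, -3.00670730e+00])) [[325.1922621    0.         276.32261885]
 [  0.         325.1922621  210.63739712]
 [  0.           0.           1.        ]] [[-4.30353526e-04 -9.68830764e-01 -2.47723164e-01  6.98323325e+01]
 [ 9.99999873e-01 -3.52008514e-04 -3.60550836e-04 -9.69018553e-01]
 [ 2.62112079e-04 -2.47723288e-01  9.68830792e-01 -1.92920295e+02]
 [ 0.00000000e+00  0.00000000e+00  0.00000000e+00  1.00000000e+00]] 2.8917
```

View pics/w1.png

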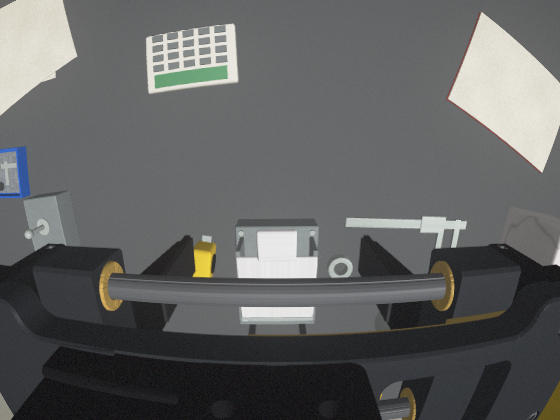

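The wrist view shows the guard between the fingers. The tongue tip edge runs from about (259,231) to (297,231), the flap's front corners are near (237,257) and (318,257), and the box front is at rows 220-228.

```bash
python3 - <<'E'
from h import *
d=np.load("w1.npy",allow_pickle=True).item(); s,T=d["s"],d["T"]; px=s["pixels"].astype(int)
m=(px.min(-1)>185).astype(np.uint8); m[:,:230]=0;m[:,325:]=0;m[:215]=0;m[275:]=0
for r in range(226,276,4):
    x=np.nonzero(m[r])[0]; print(r,(x.min(),x.max()) if len(x) else None,end=' ')
# tongue rows
mt=[(r,np.nonzero(m[r])[0]) for r in range(228,275)]; mt=[(r,x.min(),x.max()) for r,x in mt if len(x)>20]
L=wristpts(s,T,[(a-.5,r) for r,a,b in mt],112);Rr=wristpts(s,T,[(b+.5,r) for r,a,b in mt],112)
r0=mt[0][0]; tip=wristpts(s,T,[(278,r0-.5)],112)[0]
w=np.linalg.norm((L-Rr)[:,:2],axis=1); t=(w>40)&(w<58); f=w>95
print("\nr0",r0,"tip",tip,"widths",w[t].mean(),w[f].mean())
mid=(L+Rr)/2
ok=t|f; yaw=np.polyfit(mid[ok,0],mid[ok,1],1)[0]; 
dv=(L-Rr)[f,:2].mean(0); print("yaw mid",np.degrees(np.arctan(yaw)),"width yaw",np.degrees(np.arctan2(-dv[0],dv[1])))
print("mid",mid[t][:,:2].mean(0),mid[f][:,:2].mean(0), "flap front",mid[f][0])
for y in (7.,):
    a=np.radians(y); u=np.array([np.cos(a),np.sin(a)]); print("O est tip",tip[:2]+110*u,"flap",mid[f][0][:2]+70*u)
e=wristpts(s,T,[(237,227.5),(318,227.5),(237,220),(318,220)],45);print(e)
z=s["z_map"]; print(z[250,278])
E
```

```text
226 None 230 None 234 (np.int64(239), np.int64(313)) 238 (np.int64(257), np.int64(296)) 242 (np.int64(257), np.int64(296)) 246 (np.int64(258), np.int64(296)) 250 (np.int64(258), np.int64(296)) 254 (np.int64(258), np.int64(296)) 258 (np.int64(237), np.int64(317)) 262 (np.int64(237), np.int64(316)) 266 (np.int64(237), np.int64(316)) 270 (np.int64(237), np.int64(316)) 274 (np.int64(238), np.int64(315)) 
r0 231 tip [471.19345386 191.90211363 112.        ] widths 53.05324691582239 108.31659151011064
yaw mid 7.876390401301889 width yaw -172.30092932299286
mid [493.3041914  193.28092231] [513.71705962 195.7599635 ] flap front [472.27310673 190.04323999 112.        ]
O est tip [580.37353054 205.3077414 ] flap [541.75133735 198.57409403]
[[496.38681361 131.70295094  45.        ]
 [479.60649097 255.86514293  45.        ]
 [484.37037478 130.48352822  45.        ]
 [467.69394195 253.82281994  45.        ]]
404.58337
```

```bash
cat >> h.py <<'E'
def wcloud(s,T):
    K=np.array(s["camera_matrix"]);H=np.array(s["hand_eye"]);R=Rot.from_euler('xyz',T[1]).as_matrix();z=s["z_map"]
    v,u=np.mgrid[:z.shape[0],:z.shape[1]]; dx=(u-K[0,2])/K[0,0];dy=(v-K[1,2])/K[1,1];th=np.hypot(dx,dy);k=np.tan(th)/np.maximum(th,1e-9)
    p=np.stack([dx*k*z,dy*k*z,z],-1); w=(p@H[:3,:3].T+H[:3,3])@R.T+T[0]; w[z==0]=np.nan; return w
E
python3 - <<'E'
from h import *
d=np.load("w1.npy",allow_pickle=True).item(); s,T=d["s"],d["T"]; w=wcloud(s,T)
for c in (278,245):
    print(c,[(r,*np.round(w[r,c]).tolist()) for r in range(208,276,3)])
tc=np.load("top_cloud.npy"); print("top col205",[(r,*np.round(tc[r,205]).tolist()) for r in range(186,264,3)])
print("calc/bench check",w[100,300],tc[300,200])
print(wristpts(s,T,[(278,230.5),(278,256.5)],111))
E
python3 - <<'E'
import cv2
a=cv2.imread('pics/w1.png')[205:280,215:340];b=cv2.imread('pics/top.png')[160:265,160:265]
a=cv2.resize(a,None,fx=4,fy=4,interpolation=0);b=cv2.resize(b,None,fx=2.85,fy=2.85,interpolation=0)[:300]
cv2.imwrite('pics/crop.png',cv2.hconcat([a,b]))
E
```

```text
278 [(208, 468.0, 192.0, -1.0), (211, nan, nan, nan), (214, 479.0, 193.0, -1.0), (217, 483.0, 194.0, -0.0), (220, 485.0, 194.0, 13.0), (223, 485.0, 194.0, 31.0), (226, 485.0, 194.0, 45.0), (229, 490.0, 195.0, 46.0), (232, 461.0, 190.0, 149.0), (235, 466.0, 191.0, 148.0), (238, 469.0, 191.0, 148.0), (241, 474.0, 192.0, 147.0), (244, 478.0, 193.0, 145.0), (247, 482.0, 193.0, 144.0), (250, 487.0, 194.0, 143.0), (253, 492.0, 195.0, 140.0), (256, 496.0, 195.0, 140.0), (259, 501.0, 196.0, 139.0), (262, 506.0, 196.0, 137.0), (265, 510.0, 197.0, 135.0), (268, 515.0, 198.0, 134.0), (271, 520.0, 199.0, 133.0), (274, 525.0, 199.0, 132.0)]
245 [(208, 475.0, 138.0, 1.0), (211, 481.0, 138.0, -0.0), (214, 486.0, 139.0, 0.0), (217, 491.0, 139.0, -1.0), (220, 493.0, 141.0, 11.0), (223, 492.0, 142.0, 29.0), (226, 493.0, 144.0, 42.0), (229, 497.0, 144.0, 45.0), (232, 502.0, 145.0, 44.0), (235, 507.0, 145.0, 46.0), (238, 512.0, 146.0, 45.0), (241, 517.0, 146.0, 45.0), (244, 522.0, 147.0, 44.0), (247, 527.0, 147.0, 45.0), (250, 532.0, 148.0, 45.0), (253, 536.0, 149.0, 46.0), (256, 542.0, 149.0, 45.0), (2
[... 668 characters left out ...]
), (240, 496.0, 189.0, 140.0), (243, 488.0, 188.0, 144.0), (246, 480.0, 188.0, 142.0), (249, 472.0, 187.0, 146.0), (252, 464.0, 187.0, 147.0), (255, 473.0, 211.0, -6.0), (258, 464.0, 210.0, 1.0), (261, 455.0, 209.0, 4.0)]
calc/bench check [288.51228645 202.7972037    0.47740557] [ 3.46323113e+02  2.19115196e+02 -5.90377516e-02]
[[471.5124314  191.95069063 111.        ]
 [508.56299051 197.02345316 111.        ]]Traceback (most recent call last):
  File "<stdin>", line 4, in <module>
cv2.error: OpenCV(4.12.0) /io/opencv/modules/core/src/matrix_operations.cpp:64: error: (-215:Assertion failed) src[i].dims <= 2 && src[i].rows == src[0].rows && src[i].type() == src[0].type() in function 'hconcat'
```

```bash
python3 - <<'E'
import numpy as np; np.save("box.npy",[563.5,202.3,np.radians(7.75)])
E
python3 - <<'E'
from h import *
st=lambda n:print(n,np.round(telemetry.current_time_s(),1),np.round(telemetry.current_ft_force(),1),round(float(telemetry.current_finger_gap()),1))
q0=.25; g=lambda q,r=140:(45-r*np.cos(q),0,108+r*np.sin(q)-19)
x,y,z=g(q0)
bot.goto(*down(x,0,z+80,flip=1)); print(bot.movel(*down(x,0,z,flip=1),rate=100,max_force=15)); st("down")
jaws.close(10); st("closed")
for q in np.linspace(q0,1.1,8)[1:]:
    bot.movel(*down(*g(q),flip=1),rate=120); st(round(q,2))
jaws.ungrasp(); st("open")
x,y,z=g(1.1)
bot.movel(*down(x-60,0,z+70,flip=1),rate=200)
bot.movel(*down(x-130,0,z+70,flip=1),rate=200)
T=(np.array(telemetry.current_tool_pos()),telemetry.current_eef_rot())
s=viewer.snapshot("wrist"); save("w2",s["pixels"]); np.save("w2.npy",dict(s=s,T=T),allow_pickle=True);st("")
t=viewer.snapshot("top"); save("t2",t["pixels"]); w=cloud(t); np.save("t2.npy",w)
E
```

```text
False
down 4.5 [ 0.5  0.2 -0.6] 95.2
closed 5.3 [-0.6  2.9  0.5] 48.5
0.37 5.6 [-1.   3.8  0.4] 49.1
0.49 5.9 [-0.   4.5 -0.1] 48.4
0.61 6.2 [-0.6  4.5  0.2] 48.5
0.74 6.4 [-0.8  4.5  1.5] 48.0
0.86 6.7 [-2.9  4.7  3.2] 47.9
0.98 7.0 [-3.1  5.4  5. ] 47.8
1.1 7.3 [-3.6  6.   5.6] 47.2
open 8.3 [-0.1  0.3  0.3] 94.9
 9.4 [-0.   0.8  0.2] 95.5
```

View pics/w2.png

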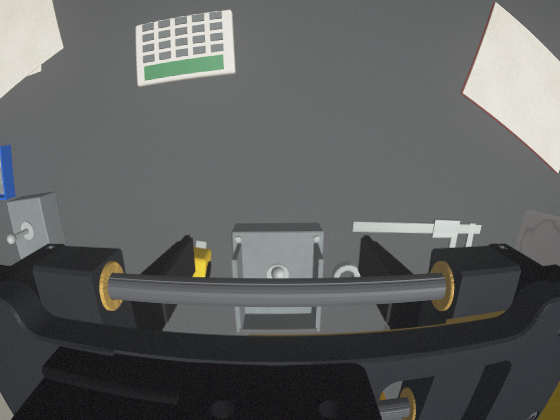

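The guard is raised out of view. The toggle ball shows at (278,272), between the cheeks and leaning to the open front. Next I'll measure the guard angle and ball position from depth.

```bash
python3 - <<'E'
from h import *
c,s_=np.cos(YAW),np.sin(YAW)
box=lambda w:np.stack([(w[...,0]-O[0])*c+(w[...,1]-O[1])*s_,-(w[...,0]-O[0])*s_+(w[...,1]-O[1])*c,w[...,2]],-1)
t=box(np.load("t2.npy")); m=(abs(t[...,1])<20)&(t[...,2]>125)&(t[...,2]<275)&(t[...,0]>-60)&(t[...,0]<75)
p=t[m]; print(len(p),p.min(0),p.max(0)); 
a=np.arctan2(p[:,2]-108,45-p[:,0]); print("q",np.percentile(a,[10,50,90]),"r max",np.hypot(p[:,2]-108,45-p[:,0]).max())
d=np.load("w2.npy",allow_pickle=True).item(); w=box(wcloud(d["s"],d["T"]))
m=(abs(w[...,1])<15)&(w[...,2]>75)&(w[...,2]<110)&(w[...,0]>-60)&(w[...,0]<20); print("ball",m.sum(),w[m].mean(0),w[m].min(0),w[m].max(0))
for q in (1.1,1.3,1.5,1.65,1.74): print(q,[np.round(kinematics.ik(*pose(q,141,0,ti)),2).tolist() if kinematics.ik(*pose(q,141,0,ti)) is not None else None for ti in (0,)])
print(kinematics.ik(*pose(1.1,260)), kinematics.ik(*pose(1.72,260)))
E
```

```text
263 [-37.89352952 -19.6635409  125.1297337 ] [ 36.98806252  19.74845128 243.84667609]
q [1.03618119 1.05249446 1.07742029] r max 158.58604228684436
ball 129 [-37.35704018   0.32025293  91.5227905 ] [-42.86417611  -8.24853744  84.88593432] [-30.55440025   8.81353253  95.58305629]
1.1 [[0.3, -0.33, 2.09, -0.09, 0.92, 0.2]]
1.3 [[0.27, -0.16, 1.89, -0.04, 1.14, 0.15]]
1.5 [[0.25, 0.02, 1.7, -0.01, 1.35, 0.12]]
1.65 [[0.24, 0.16, 1.55, 0.01, 1.51, 0.1]]
1.74 [[0.24, 0.25, 1.46, 0.02, 1.61, 0.1]]
[ 0.31806883 -0.50696803  2.03333471 -0.09035373  1.15270721  0.20005885] [0.2339217  0.24000239 1.26946823 0.01497069 1.78058797 0.1006875 ]
```

```bash
cat >> h.py <<'E'
st=lambda n:print(n,np.round(telemetry.current_time_s(),1),np.round(telemetry.current_ft_force(),1),round(float(telemetry.current_finger_gap()),1))
def box(w):
    c,s=np.cos(YAW),np.sin(YAW); return np.stack([(w[...,0]-O[0])*c+(w[...,1]-O[1])*s,-(w[...,0]-O[0])*s+(w[...,1]-O[1])*c,w[...,2]],-1)
def gq(name="top"):
    t=box(cloud(viewer.snapshot(name))); p=t[(abs(t[...,1])<20)&(t[...,2]>112)&(t[...,2]<275)&(t[...,0]>-120)&(t[...,0]<85)]
    r=np.hypot(p[:,2]-108,45-p[:,0]); p=p[(r>60)&(r<165)]
    a=np.arctan2(p[:,2]-108,45-p[:,0]); print("q",len(a),np.percentile(a,[10,50,90]).round(3)) if len(a) else print("q none")
E
python3 - <<'E'
from h import *
q0=1.04
bot.goto(*pose(q0,265)); bot.movel(*pose(q0,141),rate=120,max_force=15); st("at")
jaws.close(10); st("closed")
for q in np.linspace(q0,1.73,7)[1:]:
    h=bot.movel(*pose(q,141),rate=100,max_force=45); st((round(q,2),h))
    if h: break
jaws.ungrasp(); st("open")
bot.movel(*pose(q,255),rate=200); 
bot.goto(*down(-160,0,260,1.2,1)); gq(); gq("scene"); st("")
s=viewer.snapshot("scene"); a=s["pixels"][150:330,250:500]; save("s3",cv2.resize(a,None,fx=3,fy=3))
E
```

```text
at 12.1 [-0.2  0.7 -0.5] 95.1
closed 13.4 [-0.4  0.9  0.9] 7.7
(np.float64(1.16), False) 13.7 [0.4 0.  2.3] 8.1
(np.float64(1.27), False) 14.0 [0.5 0.5 1.7] 7.7
(np.float64(1.38), False) 14.3 [0.8 0.6 0.3] 8.0
(np.float64(1.5), False) 14.6 [1.5 1.8 0.7] 7.6
(np.float64(1.62), False) 14.9 [1.4 1.2 1.2] 7.8
(np.float64(1.73), False) 15.2 [ 1.2  1.1 -0.3] 8.3
open 16.6 [ 0.  -0.   0.1] 95.2
q 298 [1.673 1.685 1.703]
q 457 [1.735 1.759 1.788]
 18.7 [ 0.5 -0.5 -0. ] 95.2
```

View pics/s3.png

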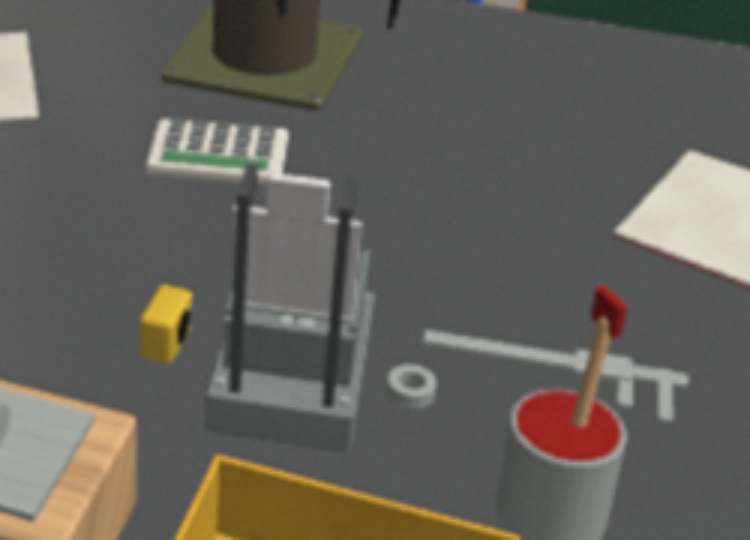

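The guard stands between the prongs, and the ring, tape and tin are undisturbed. Now I'll flip the toggle.

```bash
python3 - <<'E'
from h import *
jaws.close(10)
bot.movel(*down(-160,0,110,1.2,1),rate=200)
bot.movel(*down(-72,0,72,1.2,1),rate=150,max_force=10); st("in")
h=bot.movel(*down(-3,0,72,1.2,1),rate=60,max_force=10); st(("push",h))
print(box(np.array(telemetry.current_tool_pos())))
bot.movel(*down(-45,0,80,1.2,1),rate=150); bot.movel(*down(-150,0,130,1.2,1),rate=200)
gq(); bot.goto(*down(-125,0,330,1.57,1))
T=(np.array(telemetry.current_tool_pos()),telemetry.current_eef_rot()); s=viewer.snapshot("wrist"); save("w4",s["pixels"])
w=box(wcloud(s,T)); m=(abs(w[...,1])<15)&(w[...,2]>75)&(w[...,2]<110)&(w[...,0]>-60)&(w[...,0]<30); print("ball",m.sum(),w[m].mean(0),w[m].min(0),w[m].max(0)); st("")
E
```

```text
in 22.0 [ 0.4  0.2 -0.5] 0.2
('push', True) 22.7 [-0.4 -0.3  3.6] 0.0
[-26.99321632   0.17998054  73.95284004]
q 303 [1.672 1.687 1.707]<stdin>:10: RuntimeWarning: Mean of empty slice.
  ret = um.true_divide(
Traceback (most recent call last):
ValueError: zero-size array to reduction operation minimum which has no identity
```

View pics/w4.png

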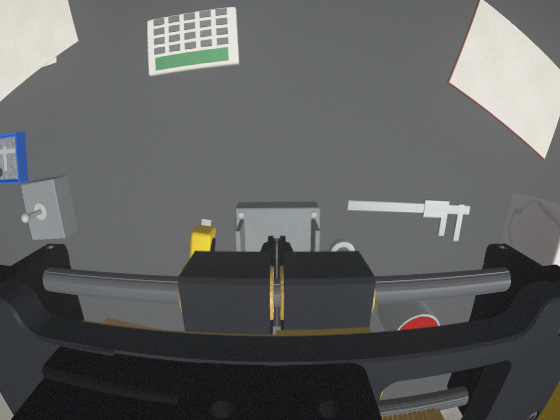

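The closed fingers hide the toggle in this view, and the push stopped early at x = -27 mm. I'll open the jaws and look again.

```bash
python3 - <<'E'
from h import *
jaws.ungrasp(); bot.movel(*down(-190,0,320,1.57,1),rate=250)
T=(np.array(telemetry.current_tool_pos()),telemetry.current_eef_rot()); s=viewer.snapshot("wrist"); save("w5",s["pixels"])
w=box(wcloud(s,T)); m=(abs(w[...,1])<15)&(w[...,2]>65)&(w[...,2]<110)&(w[...,0]>-60)&(w[...,0]<30); print("ball",m.sum()); st("")
if m.sum(): print(w[m].mean(0),w[m].min(0),w[m].max(0))
E
```

```text
ball 0
 26.6 [ 0.6 -0.7 -0.1] 95.1
```

View pics/w5.png

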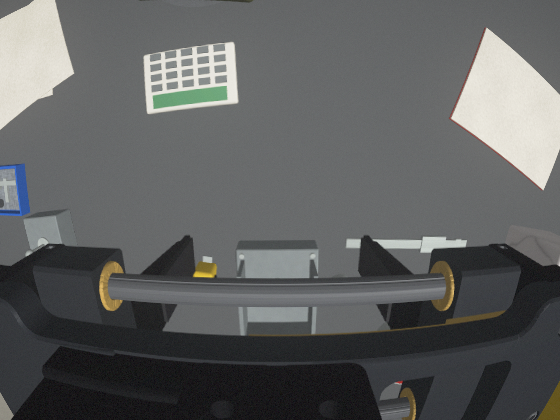

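```bash
python3 - <<'E'
from h import *
jaws.close(10)
bot.movel(*down(-160,0,110,1.2,1),rate=250)
bot.movel(*down(-72,0,72,1.2,1),rate=150,max_force=10); st("in")
for x in (-50,-40,-32,-27,-22,-17,-12,-8,-4):
    h=bot.movel(*down(x,0,72,1.2,1),rate=60,max_force=25); st((x,h,box(np.array(telemetry.current_tool_pos())).round(1)))
    if h: break
bot.movel(*down(-60,0,80,1.2,1),rate=200); bot.movel(*down(-150,0,130,1.2,1),rate=250)
jaws.ungrasp(); bot.goto(*down(-95,0,330,1.57,1))
T=(np.array(telemetry.current_tool_pos()),telemetry.current_eef_rot()); s=viewer.snapshot("wrist"); save("w6",s["pixels"][180:300,200:360].repeat(4,0).repeat(4,1))
w=box(wcloud(s,T)); m=(abs(w[...,1])<15)&(w[...,2]>65)&(w[...,2]<110)&(w[...,0]>-60)&(w[...,0]<30); print("ball",m.sum()); gq();st("")
if m.sum(): print(w[m].mean(0),w[m].min(0),w[m].max(0))
E
```

```text
in 29.9 [-0.3  0.5  0.5] 0.8
(-50, False, array([-49.9,  -0. ,  72. ])) 30.4 [ 0.2 -0.5  0.3] 0.7
(-40, False, array([-39.6,  -0. ,  72.1])) 30.8 [0.3 0.3 0.5] 0.6
(-32, False, array([-31.2,   0. ,  72.5])) 31.0 [0.7 0.7 0.9] 0.4
(-27, False, array([-24.9,   0.2,  74.2])) 31.3 [ 0.  -0.6  4.6] 0.5
(-22, False, array([-18.8,   0.2,  75.5])) 31.6 [ 1.3 -0.6  6.5] 0.4
(-17, False, array([-13.3,   0.3,  76.1])) 31.8 [ 1.6 -0.9  8.7] 0.3
(-12, False, array([-8. ,  0.3, 76.3])) 32.0 [1.9 0.6 8.5] 0.4
(-8, False, array([-4.1,  0.3, 76.1])) 32.3 [ 1.3 -0.1  8.3] 0.5
(-4, False, array([-0.4,  0.3, 75.8])) 32.6 [ 0.8 -1.2  7.2] 0.5
ball 163
q 263 [1.672 1.686 1.709]
 36.0 [-0.7  0.3  0.3] 95.0
[-6.94774018  0.40741962 90.63277566] [-13.97412555  -7.43181998  65.42101092] [ 4.0088953   8.09926809 99.95153488]
```

View pics/w6.png

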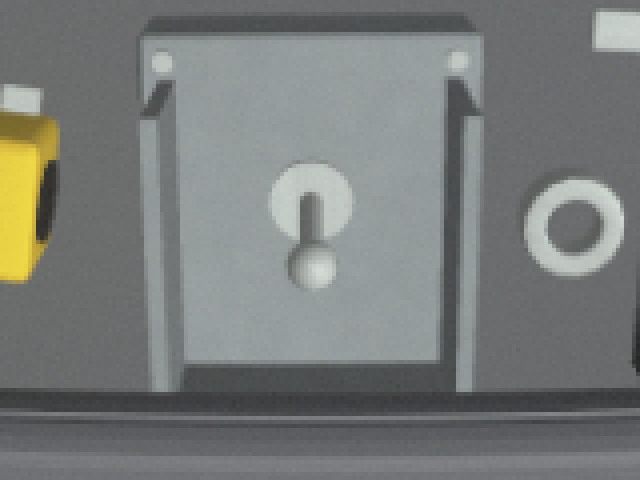

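```bash
python3 - <<'E'
from h import *
T=(np.array(telemetry.current_tool_pos()),telemetry.current_eef_rot()); s=viewer.snapshot("wrist")
print("boss",box(wristpts(s,T,[(277.8,229.8)],46)))
for z in (85,88,91): print(z,box(wristpts(s,T,[(278,246.6)],z)))
w=box(wcloud(s,T)); 
for r in range(238,256): print(r,w[r,278].round(0),end=' ')
E
```

```text
boss [[-15.33906357   0.97339176  46.        ]]
85 [[-2.49222998  1.13579398 85.        ]]
88 [[-3.61654545  1.12172991 88.        ]]
91 [[-4.74086093  1.10766584 91.        ]]
238 [nan nan nan] 239 [-11.   1.  76.] 240 [-11.   1.  80.] 241 [-13.   1.  91.] 242 [-12.   1.  93.] 243 [-11.   1.  93.] 244 [-10.   1.  95.] 245 [-9.  1. 97.] 246 [-8.  1. 98.] 247 [-7.  1. 98.] 248 [ -6.   1. 100.] 249 [-4.  1. 98.] 250 [ -3.   1. 100.] 251 [-1.  1. 98.] 252 [ 1.  1. 97.] 253 [ 3.  1. 96.] 254 [25.  1. 46.] 255 [27.  1. 43.]
```

The ball sits at about x -4.5, z 90, so the toggle is near 0.73 rad and needs more. I'll push again slightly higher and nearer vertical, then check with the top camera.

```bash
cat >> h.py <<'E'
def ball():
    t=box(cloud(viewer.snapshot("top"))); p=t[(abs(t[...,1])<10)&(t[...,2]>80)&(t[...,2]<106)&(t[...,0]>-50)&(t[...,0]<22)]
    print("ball",len(p),p.mean(0).round(1) if len(p) else "",p.max(0).round(1) if len(p) else "")
E
python3 - <<'E'
from h import *
jaws.close(10)
a=1.4
bot.goto(*down(-75,0,140,a,1)); ball()
bot.movel(*down(-45,0,82,a,1),rate=150,max_force=10); st("in")
for x in (-25,-16,-10,-5,0,4):
    h=bot.movel(*down(x,0,82,a,1),rate=70,max_force=30); st((x,h,box(np.array(telemetry.current_tool_pos())).round(1)))
    if h: break
bot.movel(*down(-70,0,84,a,1),rate=200); bot.movel(*down(-110,0,140,a,1),rate=250); ball();st("")
E
```

```text
ball 20 [-4.1 -3.5 94.4] [ 2.1  4.8 98.7]
in 39.0 [-0.2 -0.2 -0.7] 0.5
(-25, False, array([-24.5,  -0. ,  82.5])) 39.4 [-0.1 -0.2  0.2] 0.5
(-16, False, array([-15.7,  -0. ,  82. ])) 39.7 [-0.4  0.   0.2] 0.5
(-10, False, array([-9.7, -0. , 82. ])) 40.0 [-0.5  0.2  0.6] 0.6
(-5, False, array([-4.8,  0. , 82. ])) 40.2 [ 0.7 -0.1 -0.1] 0.8
(0, False, array([ 0.3, -0. , 82.1])) 40.5 [0.  0.3 0.1] 0.3
(4, False, array([ 4.2,  0. , 82. ])) 40.7 [ 0.1 -0.1  0.3] 0.7
ball 35 [-6.6 -1.3 94.7] [  1.7   6.5 102.5]
 41.7 [-0.1  0.2  0.3] 0.8
```

The tip passed over the ball with no contact, and on the earlier push it rode along the ball's top. So the closed fingertips end about 22 mm short of the TCP. I'll push lower, at TCP z 58, and go on to lower the guard only if the ball reads over.

```bash
python3 - <<'E'
from h import *
import sys
a=1.4
bot.movel(*down(-70,0,58,a,1),rate=220,max_force=10); st("in")
bot.movel(*down(-30,0,58,a,1),rate=150,max_force=12)
for x in (-16,-9,-4):
    h=bot.movel(*down(x,0,58,a,1),rate=70,max_force=12); st((x,h,box(np.array(telemetry.current_tool_pos())).round(1)))
    if h: break
bot.movel(*down(-70,0,60,a,1),rate=250); bot.movel(*down(-100,0,150,a,1),rate=300)
t=box(cloud(viewer.snapshot("top"))); p=t[(abs(t[...,1])<10)&(t[...,2]>75)&(t[...,2]<106)&(t[...,0]>-50)&(t[...,0]<25)]
print("ball",len(p),p.mean(0),p.min(0),p.max(0)); st("")
E
```

```text
in 42.3 [-1.1  0.5 -0. ] -0.0
(-16, False, array([-15.9,   0. ,  58. ])) 43.0 [-0.2 -0.7 -1. ] 0.8
(-9, False, array([-9.1, -0. , 57.5])) 43.3 [-1.5  0.  -0.5] 0.2
(-4, False, array([-7. ,  0. , 56.8])) 43.6 [-10.5  -1.7   5. ] 0.6
ball 37 [ 4.41030011 -0.89995292 89.41370788] [-4.63499436 -8.97778602 79.90521176] [13.47556609  8.20454379 96.06753474]
 44.5 [-0.7  0.1 -0.7] 0.2
```

The toggle is hard over: it met its stop at 10 N and the ball now reads x +4.4, z 89. Now the guard goes down.

```bash
python3 - <<'E'
from h import *
import sys
def P(q,r=130):
    return (45-r*np.cos(q)+(4+10*np.sin(q))*np.sin(q),0,108+r*np.sin(q)+(4+10*np.sin(q))*np.cos(q)-22)
bot.movel(*down(-40,0,325,1.5,1),rate=350)
bot.goto(*down(92,0,325,np.pi/2,1)); st("over")
h=bot.movel(*down(92,0,213,np.pi/2,1),rate=220,max_force=20); st(("behind",h))
if h: sys.exit()
for q in (1.71,1.5,1.3,1.1,.9,.7,.5,.3,.12):
    h=bot.movel(*down(*P(q),flip=1),rate=130 if q>.4 else 80,max_force=25 if q>.8 else 15)
    st((q,h))
    if h: break
if q<.5:
    x,y,z=P(0); h=bot.movel(*down(x,0,z-14,flip=1),rate=50,max_force=8); st(("shut",h,box(np.array(telemetry.current_tool_pos())).round(1)))
p=telemetry.current_tool_pos(); bot.movel([p[0]-30,p[1],p[2]+70],rate=250)
gq(); gq("scene"); st("")
s=viewer.snapshot("scene"); save("s7",cv2.resize(s["pixels"][150:330,250:500],None,fx=3,fy=3))
t=box(cloud(viewer.snapshot("top"))); p=t[(abs(t[...,1])<20)&(t[...,2]>90)&(t[...,2]<160)&(t[...,0]>-112)&(t[...,0]<30)]
if len(p): print(np.polyfit(p[:,0],p[:,2],1), len(p))
E
```

```text
over 45.8 [-0.8 -0.5 -0.3] 0.4
('behind', False) 46.4 [-0.7  0.7 -0.3] 0.7
(1.71, False) 46.7 [0.4 0.4 0.7] 0.5
(1.5, False) 47.0 [-0.4 -0.3  0.3] 0.7
(1.3, False) 47.4 [-0.1  1.1  1.3] 0.2
(1.1, False) 47.8 [-0.2  0.4  0.2] 0.9
(0.9, False) 48.1 [ 0.9 -0.2  1.1] 0.9
(0.7, False) 48.5 [0.3 0.4 0.1] 0.3
(0.5, False) 48.8 [ 0.1  0.2 -0.8] 0.4
(0.3, False) 49.3 [ 0.9  0.7 -0.5] 0.7
(0.12, False) 49.8 [-0.1  0.8 -0.4] 0.4
('shut', True, array([-83.3,   0.2,  89.3])) 50.2 [-1.3  0.5  7.9] 0.3
q 7 [0.058 0.061 0.069]
q 47 [0.031 0.047 0.071]
 50.8 [ 0.1 -0.3  0.5] 0.5
[1.01375093e-02 1.09507661e+02] 202
```

View pics/s7.png

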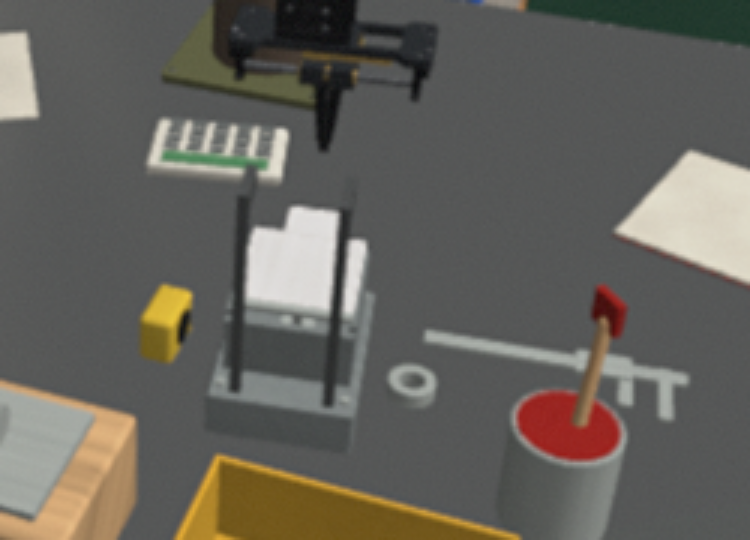

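The guard lies flat: its slope is 0.01 rad and its height 109.5 mm. The arm is clear of it, so I'll hand in.

```bash
python3 -c "
from h import *
bot.finish_job()"
```

```text
the job is handed in; nothing more can be done
```

I opened the guard into its rest and let go of it, flipped the toggle fully over, lowered the guard shut and handed the job in at about 51 s of the 56 allowed. No verdict is reported.

**Guard open:** The guard was found ajar at about 0.25 rad, not shut. I lifted it by the tongue's edges, then gripped its faces to take it back. Depth readings then gave 1.69 rad (top camera) and 1.76 rad (scene camera); 1.6 is required.

**Toggle:** It took four pushes. The first stopped early on its force limit. The second left the toggle near 0.73 rad, and the third passed over it without contact. My inference is that the closed fingers end about 22 mm short of the TCP. The last push, made lower, met the stop at about 10 N. The ball then read about x +4 mm and z 89 mm, close to the +7 mm of full travel.

**Guard shut:** I lowered it with the closed fingers until it stopped at 8 N. A plane fit gave a slope of 0.01 rad at 109.5 mm height, which is flat.
- **Conflicting reading:** my simple angle reading gave 0.05 to 0.06 rad, at the limit. It used only a few points above z 112 mm, so it reads high, and I trusted the plane fit.

**Surroundings:** The last picture showed the tape, ring gauge, paint tin and caliper where they started, and the arm clear of everything. The lamp box, gauge case and V-block were not in that picture; the arm did not go near them.

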